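Pop the sample-port hatch of the bench analyser

TASK

Open the sample port of the bench analyser: with shut fingertips press the ribbed pad near the free edge of the larger hatch once, all the way in, then take the finger away so that the hatch pops up, and watch from clear of it for a second to see that it stays open. Do not push the popped hatch back down, leave the smaller fuse hatch shut, and do not lift, push or shift the bottle, the beaker or the vial.

Things in the scene. Friction and masses are not known exactly. Their poses are not given: they have to be found in the camera images.
- console: Flat blue plinth of the analyser, 220 x 330 x 20 mm, fixed to the bench; origin at the centre of its underside, x across its depth (pointing away from the robot at yaw 0), y along its length. The two modules stand side by side on it.
- sample_module: Fixed white case 200 (x) x 152 (y) x 80 mm on the plinth, top 100 mm above the bench, with the larger hatch in its top; it may be the left or the right one of the two. Origin at the centre of its underside; front at -x. Hinge line parallel to y at x = +50 mm, hatch free edge at x = -34 mm. The open hatch's free edge stands about 60 mm above the case top.
- sample_hatch (a joint): Larger grey hatch, 84 x 58 mm, 4 mm thick, flush with the case top. Rad: 0 shut and latched, negative pressed in, positive open; stops at -0.075 (pad 4.8 mm in) and 0.8. Pressed in less than 2 mm at the pad it comes back to 0; more than 3 mm (2 to 4 N, then a hard stop) unlatches it, and a damped spring lifts it to 0.8 in about 0.5 s once let go. Pushed shut, it latches again.
- sample_press (a point): Centre of the top of the ribbed pad on the larger hatch, 64 mm from the hinge and 20 mm from the free edge; the pad is 24 (x) x 29 (y) mm and stands 1.5 mm above the hatch. Moves with the hatch: x points from free edge to hinge, y along the hinge, z out of the hatch.
- fuse_module: The other white case, same size as sample_module, with a small hatch (48 x 34 mm) in its top. Origin at the centre of its underside.
- fuse_hatch (a joint): Smaller hatch, 48 x 34 mm, of the same colour and with the same kind of latch and ribbed pad; rad, 0 shut, negative pressed in (stop at -0.14), positive open (stop near 0.5). To be left shut.
- amber_bottle: Loose brown bottle with white cap, 72 mm wide, 150 mm tall, standing beside the analyser; origin at the centre of its underside.
- beaker: Loose open clear beaker, 68 mm wide, 85 mm tall, standing on the other side of the analyser; origin at the centre of its underside.
- vial: Loose small jar with black cap, 24 mm wide, 45 mm tall, standing on the case tops behind the hatches; origin at the centre of its underside.

How it is judged:
By the outcome, as a careful person would: the job done as asked, in the order asked, and still so for the second after the job is handed in, with the robot touching nothing.
It also fails if it takes over 32 s, if anything falls off the work surface, if the arm or the gripper's body presses on something with over 40 N, if the wrist force passes 120 N, or if a joint passes its speed limit or range.

ROBOT

A 6-joint arm with a two-finger parallel gripper is mounted at the origin on the work surface. World frame = base frame: x ahead of the robot, y to its left, z up, the work surface at z = 0. Lengths are in mm, angles in degrees, forces in N, time in s.
With the tool pointing down it reaches from about 350 to 775 mm from the base axis. Payload 5.5 kg.
Tool frame: the origin (TCP) lies on the centre line of the jaws, within the pads' length; the fingertips stand 22 mm ahead of it and the grasp point (between the pads) lies 3 mm ahead of it; z points along the fingers, y is the direction in which the jaws open and shut (so a half turn about z gives the same grasp; the last joint's range is limited). The gripper opens to 85 mm and grips with 20 to 120 N. Pads are 22 mm wide; open, the fingers measure 114 mm over their backs; the gripper's body (76 mm by 85 mm) begins 54 mm behind the grasp point. The pads swing forward as they close: fully open they stand 13 mm farther back than shut.
Start: joints at [66.314, 17.945, 2.641, 74.691, 0, 82.002], TCP at [155.498, 553.615, 253.323] pointing down, gripper open.
Joint ranges: [-158.12, 158.12], [-49.38, 96.58], [-58.88, 72.47], [-126.05, 133.96], [-84.25, 85.87], [-180, 180]. Speed limits (degrees/s): [147.25, 147.25, 180, 180, 180, 180].

INTERFACE

Orientations are given as a 3x3 rotation matrix whose columns are the frame's x, y, z axes.
In Python, from rig import robot, vision, spot_in, trace, place_of gives the robot as it stands. The module is installed in compiled form; this text tells all that it offers.
- The arm moves only by the tool apply_moves, never from a script. Its arguments are lists of equal length, an entry for each row: "fingers": the opening, from 0 (shut) to 1 (fully open); "linear": the shift along the tool's x, y, z in m, a list of three; "rotation": the turn, a rotation vector about the tool's x, y, z in rad, a list of three. A call has 1 to 20 rows; each row shifts and turns the commanded pose from where the row before left it, along the tool's axes as they then stand; what a row does not reach is not made up. A row lasts 1/10 s, in which the tool goes at most 50 mm and 8.59 degrees, less where a joint would pass 70% of its speed; a pose out of reach is approached as far as the arm can. A call is refused whole if a number of a shift passes 0.05 or a number of a turn 0.15, either way. A call with a gripper value outside its range is refused whole. The fingers move at their own pace and stop on an object; "force" is the grip in N (left out, the last holds). Time passes only in rows, so rows that do not move let the fingers close. It gives the time, the measured TCP pose, the force and the opening at its end, in the units of the state.
- robot.observe(): the state, without advancing time (a new reading comes with each control period).
- vision.grab_frame(name): name is "side" or "top"; returns a dict with "image" (420x560x3 uint8, red, green, blue), "K" (3x3 intrinsics, pixels), "k1" (the pictures are not rectified: a ray, as slopes to the right and down, at radius r is drawn at 1 + k1 r^2 times it, then the intrinsics apply), "cam_to_world" (4x4, takes a point from camera to world coordinates). Camera axes: x right, y up, looking along -z (the intrinsics and any distortion apply to the point x, -y, -z); pixel columns grow to the right and rows downward; lengths in mm; the calibration is good to about 2 mm. A picture is of the moment at which its call begins. There is no depth.
- robot.job_done(): hands the job in, once; it reports no verdict.
Trained networks look in a picture, given as the dict that the camera call returned (one of the last four; its "shot" number tells which), for a name from the list of things; names that differ only in an ending like _2 or _b are one class to them, and where a whole thing is asked for, a point or a joint stands for the part that bears it (a point fixed in the world has none). Each returns a list of dicts, best first, with "conf" (0 to 1); they miss things now and then, are a little off and sometimes report something else, mostly with a low value. They report only what shows in the picture. A call takes as long as a camera call.
- spot_in(label, picture): "location" ([x, y, z] in mm, in world coordinates, good to about 4 mm: the middle of the surface that is visible of it).
- trace(label, picture): "region" (420x560 bool, what is visible of it).
- place_of(label, picture): "location" ([x, y, z] in mm, in world coordinates, good to about 4 mm: a listed point, or the origin of a listed thing).
The state is a dict: "time": time; "joints": joint angles; "dq": joint speeds; "joint_efforts": joint torques, N m; "eef_pos": TCP position; "ee_rot": TCP orientation; "wrist_force": force on the tool from outside, world axes, zero at the start; "torque": the same for the moment, N m; "width": finger opening in mm.
Only numpy, scipy, OpenCV 4.12 (cv2) and the standard library are available. Lean on these libraries where they do the work, as an engineer would, in place of code of your own. Each camera call takes 0.05 s, during which the arm holds its last target.

## Working session

There is one attempt and no reset: what is moved stays moved. The work goes in short steps, Python scripts to look and compute and a tool call to move; the robot and the scene stay as the last step left them, time stands still between calls to the robot, and variables do not carry over. Pictures are saved under pics/ and viewed, and the job is handed in when it is done.

Besides the shell and the picture viewer there is one more tool, called after "Call:" by a JSON object that holds its "fn" and its "kwargs". apply_moves: Moves the arm, as the interface text tells. Its arguments: {"type":"object","properties":{"fingers":{"type":"array","items":{"type":"number"}},"linear":{"type":"array","items":{"type":"array","items":{"type":"number"}}},"rotation":{"type":"array","items":{"type":"array","items":{"type":"number"}}},"force":{"type":"number"}},"required":["fingers","linear","rotation"]}

```bash
mkdir -p pics; cat > h.py <<'E'
import numpy as np, cv2
from rig import robot, vision, spot_in, trace, place_of
def proj(f,p):
    T=np.linalg.inv(f["cam_to_world"]); q=T[:3,:3]@np.array(p,float)+T[:3,3]
    u,v=q[0]/-q[2],-q[1]/-q[2]; s=1+f["k1"]*(u*u+v*v); K=f["K"]
    return K[0,0]*u*s+K[0,2],K[1,1]*v*s+K[1,2]
def unproj(f,px,z):
    K=f["K"]; k=np.array([f["k1"],0,0,0,0.])
    u,v=cv2.undistortPoints(np.array([[px]],float),K,np.array([f["k1"],0,0,0]),None)[0,0]
    M=f["cam_to_world"]; d=M[:3,:3]@np.array([u,-v,-1]); o=M[:3,3]
    return o+d*(z-o[2])/d[2]
E
python3 - <<'E'
from h import *
np.set_printoptions(precision=1,suppress=True)
s=robot.observe(); print(s["time"],s["eef_pos"],s["width"]); print(s["ee_rot"])
for n in("top","side"):
    f=vision.grab_frame(n); cv2.imwrite(f"pics/a_{n}.png",f["image"][:,:,::-1]); print(n,f["cam_to_world"][:3,3],f["k1"])
    for l in("sample_press","sample_module","fuse_module","console","amber_bottle","beaker","vial"):
        for r in place_of(l,f)[:2]: print(l,np.array(r["location"]),round(r["conf"],2),np.array(proj(f,r["location"])))
print(robot.observe()["time"])
E
```

```text
0.0 [155.3 553.1 252.4] 85.54334879202901
[[-1.   0.3 -0. ]
 [ 0.3  1.  -0. ]
 [ 0.  -0.  -1. ]]
top [ 443.6   40.2 1183.8] -0.06890654456303295
sample_press [482.9 108.6 102.4] 0.97 [261.2 238.6]
sample_module [497.6 106.6  22.3] 0.62 [263.9 233.9]
fuse_module [501.2 261.4  18.7] 0.91 [203.9 233.8]
amber_bottle [484.5 -48.3  -1.6] 0.76 [324. 238.]
amber_bottle [440.1 429.9  -0.3] 0.32 [141.5 258.8]
beaker [437.5 426.5  -0.2] 0.79 [142.7 259.7]
vial [591.6 144.9  98.3] 0.57 [245.6 193.8]
side [ 204.3 -406.6  838.2] 0.024736635255432897
sample_module [498.  103.3  19.5] 0.64 [243.4 232.2]
fuse_module [501.3 263.9  19.5] 0.71 [205.8 186.9]
amber_bottle [483.  -56.2   2.3] 0.71 [282.4 292.2]
beaker [444.7 423.8  -3.2] 0.81 [153.8 164.5]
vial [588.8 148.7 101. ] 0.63 [264.2 175.9]
0.8
```

View pics/a_top.png

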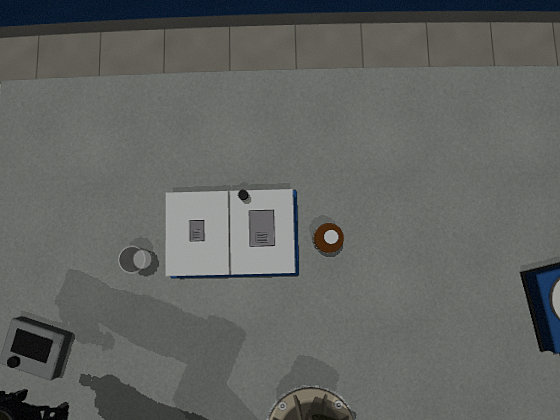

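View pics/a_side.png

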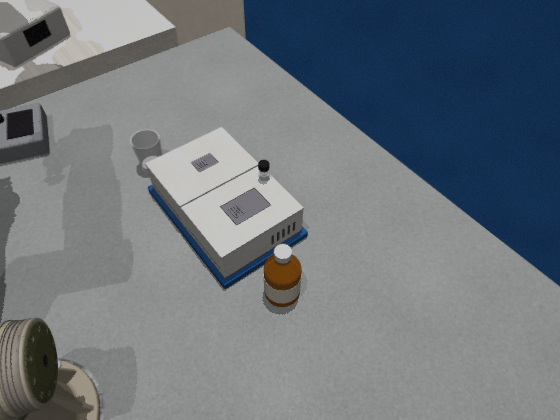

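The top picture shows the larger hatch at about (261,228) with its ribs at about (261,238). The fuse hatch is at (197,230), the bottle at (329,238), the beaker at (135,259) and the vial at (243,195). I'll zoom in to refine the pad's position.

```bash
python3 - <<'E'
from h import *
np.set_printoptions(precision=1,suppress=True)
f=vision.grab_frame("top");g=vision.grab_frame("side")
def crop(f,x,y,w,h,n):
    c=cv2.resize(f["image"][y:y+h,x:x+w,::-1],None,fx=6,fy=6,interpolation=cv2.INTER_CUBIC); cv2.imwrite(n,c)
crop(f,230,195,80,80,"pics/b_top.png"); crop(g,200,165,120,90,"pics/b_side.png")
for fr,n in((f,"top"),(g,"side")):
  for l in("sample_hatch","sample_module"):
    r=trace(l,fr)
    if not r: print(n,l,"none"); continue
    m=r[0]["region"].astype(np.uint8); c=max(cv2.findContours(m,0,2)[0],key=cv2.contourArea)
    b=cv2.boxPoints(cv2.minAreaRect(c)); q=cv2.approxPolyDP(c,0.05*cv2.arcLength(c,True),True)[:,0]
    print(n,l,round(r[0]["conf"],2),q.tolist()); print(np.array([unproj(fr,p,100) for p in q]))
  print([ (np.array(r["location"]),round(r["conf"],2)) for r in place_of("sample_press",fr)[:2]])
E
```

```text
top sample_hatch 0.67 [[226, 192], [167, 194], [169, 274], [228, 272]]
[[597.  192.  100. ]
 [595.5 335.8 100. ]
 [403.2 330.  100. ]
 [405.5 188.8 100. ]]
top sample_module 0.84 [[289, 189], [229, 193], [231, 274], [292, 270]]
[[600.7  39.9 100. ]
 [594.4 184.7 100. ]
 [400.7 181.7 100. ]
 [407.2  37.1 100. ]]
[(array([482.2, 107. , 105.3]), 0.78), (array([501.7, 261.8,  17.6]), 0.72)]
side sample_hatch 0.76 [[254, 189], [222, 206], [236, 224], [268, 206]]
[[550.1 132.1 100. ]
 [471.2 133.7 100. ]
 [468.6  78.4 100. ]
 [546.5  77.3 100. ]]
side sample_module 0.61 [[256, 168], [182, 207], [225, 277], [301, 229]]
[[588.7 179.2 100. ]
 [404.8 180.3 100. ]
 [385.7  -9.5 100. ]
 [564.1  -8.8 100. ]]
[(array([486.3, 106.3,  97.6]), 0.72)]
```

```bash
sleep 1
```

```text
(no output)
```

View pics/b_top.png

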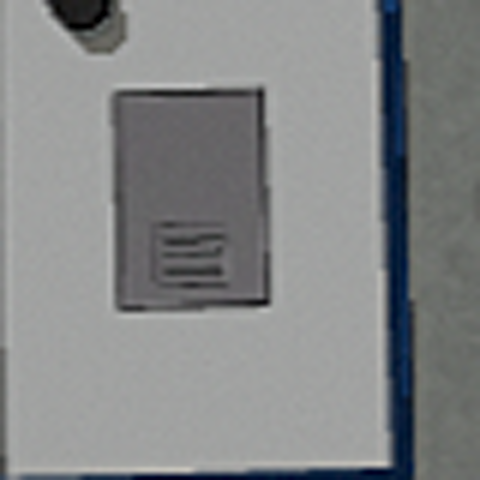

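View pics/b_side.png

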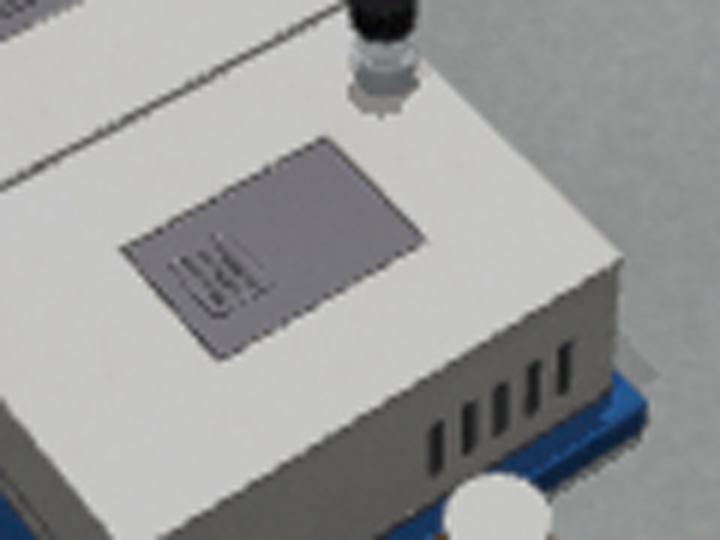

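The crops show the pad centred at about crop pixel (191,255) in the top view and (219,276) in the side view. The hatch corners are sharp in both.

```bash
python3 - <<'E'
from h import *
np.set_printoptions(precision=1,suppress=True)
f=vision.grab_frame("top");g=vision.grab_frame("side")
for fr,o,C,P in((f,(230,195),[(113,90),(263,90),(270,303),(117,308)],(191,255)),(g,(200,165),[(325,137),(425,240),(222,360),(120,248)],(219,276))):
    c=lambda p:((p[0]+.5)/6-.5+o[0],(p[1]+.5)/6-.5+o[1])
    q=np.array([unproj(fr,c(p),100)[:2] for p in C]); print(q.tolist())
    d=q[0]+q[1]-q[2]-q[3]; yaw=np.degrees(np.arctan2(d[1],d[0])); m=q.mean(0)
    u=d/np.linalg.norm(d); print("yaw",yaw,"centre",m,"press from hatch",m-22*u,"pad seen",unproj(fr,c(P),101.5))
s=robot.observe();print(s["time"],s["joints"],s["eef_pos"],s["wrist_force"])
E
```

```text
[[553.1134546003293, 138.32226334983926], [551.767732421889, 78.30996718315546], [466.8888520802502, 77.12441855673111], [466.18227794040706, 137.87067086603668]]
yaw 0.5459426467433524 centre [509.5 107.9] press from hatch [487.5 107.7] pad seen [486.5 108.1 101.5]
[[552.2076980504037, 136.06177699980333], [552.6713360265851, 77.31488925639815], [468.69402426525835, 76.54777492740402], [467.4074863143369, 136.89184602353453]]
yaw -0.021371555091810695 centre [510.2 106.7] press from hatch [488.2 106.7] pad seen [487.  105.5 101.5]
1.3 [66.3 17.9  2.6 74.7  0.  82. ] [155.5 553.6 253.3] [-0.  -0.1 -0.1]
```

```bash
python3 - <<'E'
from h import *
s=robot.observe(); R=np.array(s["ee_rot"]); print(R)
from scipy.spatial.transform import Rotation as Ro
T=np.diag([-1,1,-1.]); print(Ro.from_matrix(R.T@T).as_rotvec())
E
```

```text
[[-9.62752326e-01  2.70384832e-01  3.73110200e-05]
 [ 2.70384834e-01  9.62752321e-01  9.60752352e-05]
 [-9.94398477e-06  1.02584990e-04 -9.99999995e-01]]
[ 1.00582058e-04  2.39253006e-05 -2.73792731e-01]
```

Call:
{"fn": "apply_moves", "kwargs": {"fingers": [0,0,0,0,0,0,0,0,0,0,0,0,0,0,0,0,0,0], "linear": [[0,0,0],[0,0,0],[-0.0237,-0.0319,0],[-0.0237,-0.0319,0],[-0.0237,-0.0319,0],[-0.0237,-0.0319,0],[-0.0237,-0.0319,0],[-0.0237,-0.0319,0],[-0.0237,-0.0319,0],[-0.0237,-0.0319,0],[-0.0237,-0.0319,0],[-0.0237,-0.0319,0],[-0.0237,-0.0319,0],[-0.0237,-0.0319,0],[-0.0237,-0.0319,0],[-0.0237,-0.0319,0],[0,0,0],[0,0,0]], "rotation": [[0,0,-0.137],[0,0,-0.137],[0,0,0],[0,0,0],[0,0,0],[0,0,0],[0,0,0],[0,0,0],[0,0,0],[0,0,0],[0,0,0],[0,0,0],[0,0,0],[0,0,0],[0,0,0],[0,0,0],[0,0,0],[0,0,0]], "force": 40}}

```text
time: 3.1
eef_pos: [487.6, 106.3, 253.1]
ee_rot: [[-1.0, 0.002, -0.001], [0.002, 1.0, 0.0], [0.001, 0.0, -1.0]]
wrist_force: [0.4, 0.0, -0.1]
width: 0.3
```

Call:
{"fn": "apply_moves", "kwargs": {"fingers": [0,0,0,0,0,0], "linear": [[0,0,0.03],[0,0,0.03],[0,0,0.03],[0,0,0.025],[0,0,0],[0,0,0]], "rotation": [[0,0,0],[0,0,0],[0,0,0],[0,0,0],[0,0,0],[0,0,0]]}}

```text
time: 3.7
eef_pos: [486.7, 108.0, 138.7]
ee_rot: [[-1.0, -0.002, -0.001], [-0.002, 1.0, 0.0], [0.001, 0.0, -1.0]]
wrist_force: [0.4, 0.4, 0.8]
width: 0.0
```

```bash
python3 - <<'E'
from h import *
f=vision.grab_frame("side"); t=robot.observe()["eef_pos"]; print(t, proj(f,[t[0],t[1],t[2]-22]),proj(f,[487,107,101.5]))
im=f["image"][100:260,140:360,::-1]; cv2.imwrite("pics/c_side.png",cv2.resize(im,None,fx=3.6,fy=3.6,interpolation=cv2.INTER_CUBIC))
E
```

```text
[487.64780937 107.86644832 139.56013076] (np.float64(235.14549791177262), np.float64(204.7380414240399)) (np.float64(235.66845540463868), np.float64(210.1239965470556))
```

View pics/c_side.png

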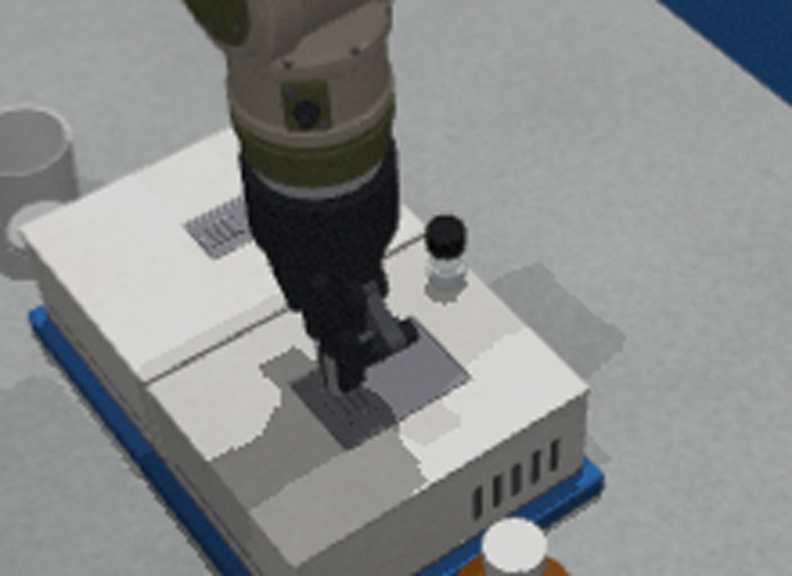

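The shut fingertips hang right over the ribbed pad, at crop pixel (350,385) in the side view. I'll go down and use the wrist force to find contact.

Call:
{"fn": "apply_moves", "kwargs": {"fingers": [0,0,0], "linear": [[0,0,0.008],[0,0,0.004],[0,0,0]], "rotation": [[0,0,0],[0,0,0],[0,0,0]]}}

```text
time: 4.05
eef_pos: [487.2, 107.1, 126.2]
ee_rot: [[-1.0, -0.0, -0.0], [-0.0, 1.0, 0.0], [0.0, 0.0, -1.0]]
wrist_force: [-0.6, 0.1, 0.2]
width: 0.0
```

Call:
{"fn": "apply_moves", "kwargs": {"fingers": [0,0], "linear": [[0,0,0.002],[0,0,0]], "rotation": [[0,0,0],[0,0,0]]}}

```text
time: 4.25
eef_pos: [487.4, 107.0, 124.2]
ee_rot: [[-1.0, -0.0, -0.0], [-0.0, 1.0, 0.0], [0.0, 0.0, -1.0]]
wrist_force: [0.0, 1.2, -0.4]
width: -0.0
```

Call:
{"fn": "apply_moves", "kwargs": {"fingers": [0,0], "linear": [[0,0,0.002],[0,0,0]], "rotation": [[0,0,0],[0,0,0]]}}

```text
time: 4.45
eef_pos: [487.6, 107.0, 122.5]
ee_rot: [[-1.0, -0.0, 0.001], [-0.0, 1.0, 0.0], [-0.001, 0.0, -1.0]]
wrist_force: [-0.2, 0.7, 2.9]
width: -0.2
```

Call:
{"fn": "apply_moves", "kwargs": {"fingers": [0,0], "linear": [[0,0,0.002],[0,0,0]], "rotation": [[0,0,0],[0,0,0]]}}

```text
time: 4.65
eef_pos: [487.5, 107.1, 120.3]
ee_rot: [[-1.0, -0.0, 0.0], [-0.0, 1.0, 0.0], [-0.0, 0.0, -1.0]]
wrist_force: [-0.5, -0.2, 3.7]
width: -0.1
```

Call:
{"fn": "apply_moves", "kwargs": {"fingers": [0,0], "linear": [[0,0,0.0015],[0,0,0]], "rotation": [[0,0,0],[0,0,0]]}}

```text
time: 4.85
eef_pos: [487.6, 107.1, 119.0]
ee_rot: [[-1.0, -0.0, 0.001], [-0.0, 1.0, 0.0], [-0.001, 0.0, -1.0]]
wrist_force: [-0.5, -0.0, 4.3]
width: -0.1
```

Call:
{"fn": "apply_moves", "kwargs": {"fingers": [0,0], "linear": [[0,0,0.0007],[0,0,0]], "rotation": [[0,0,0],[0,0,0]]}}

```text
time: 5.05
eef_pos: [487.6, 107.1, 118.9]
ee_rot: [[-1.0, -0.0, 0.001], [-0.0, 1.0, -0.0], [-0.001, -0.0, -1.0]]
wrist_force: [-2.4, -0.8, 9.2]
width: -0.1
```

The force jumped to 9 N with no further travel, so the pad is at its hard stop. I'll withdraw quickly, going up and then back.

Call:
{"fn": "apply_moves", "kwargs": {"fingers": [0,0,0,0,0,0,0,0], "linear": [[0,0,-0.045],[0.02,0,-0.045],[0.04,0,-0.03],[0.04,0,-0.02],[0.03,0,0],[0,0,0],[0,0,0],[0,0,0]], "rotation": [[0,0,0],[0,0,0],[0,0,0],[0,0,0],[0,0,0],[0,0,0],[0,0,0],[0,0,0]]}}

```text
time: 5.85
eef_pos: [358.2, 107.1, 257.8]
ee_rot: [[-1.0, -0.0, 0.0], [-0.0, 1.0, 0.0], [-0.0, 0.0, -1.0]]
wrist_force: [1.0, 0.4, -0.3]
width: 0.0
```

```bash
python3 - <<'E'
from h import *
f=vision.grab_frame("side"); s=robot.observe(); print(s["time"],s["eef_pos"],s["wrist_force"])
im=f["image"][100:310,130:390,::-1]; cv2.imwrite("pics/d_side.png",cv2.resize(im,None,fx=2.8,fy=2.8,interpolation=cv2.INTER_CUBIC))
E
```

```text
5.9 [358.21867404 107.02566084 257.68650015] [-0.21621202 -0.4272789   0.59819955]
```

View pics/d_side.png

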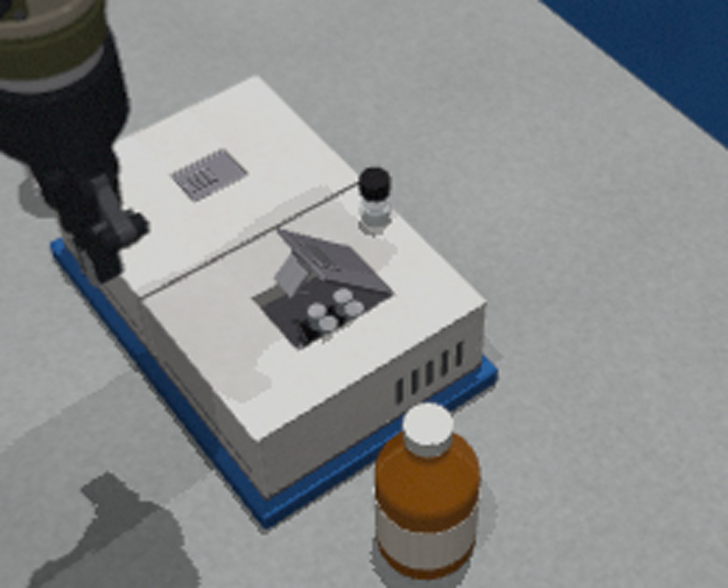

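The side view shows the hatch up, with its free edge at crop (282,232) and the tubes showing at (335,310). The fuse hatch is flat at (208,175), and the gripper is clear to the left. I'll wait about 1.2 s, moving slightly further away, and look again.

Call:
{"fn": "apply_moves", "kwargs": {"fingers": [0,0,0,0,0,0,0,0,0,0,0,0], "linear": [[0,0,-0.02],[0,0,0],[0,0,0],[0,0,0],[0,0,0],[0,0,0],[0,0,0],[0,0,0],[0,0,0],[0,0,0],[0,0,0],[0,0,0]], "rotation": [[0,0,0],[0,0,0],[0,0,0],[0,0,0],[0,0,0],[0,0,0],[0,0,0],[0,0,0],[0,0,0],[0,0,0],[0,0,0],[0,0,0]]}}

```text
time: 7.1
eef_pos: [357.4, 107.1, 278.1]
ee_rot: [[-1.0, -0.0, 0.0], [-0.0, 1.0, 0.0], [-0.0, 0.0, -1.0]]
wrist_force: [-0.0, 0.3, -0.3]
width: 0.0
```

```bash
python3 - <<'E'
from h import *
np.set_printoptions(precision=1,suppress=True)
f=vision.grab_frame("side"); g=vision.grab_frame("top"); s=robot.observe(); print(s["time"],s["eef_pos"],s["wrist_force"])
im=np.hstack([cv2.resize(f["image"][100:310,130:390,::-1],(400,323)),cv2.resize(g["image"][170:300,110:370,::-1],(400,323))]); cv2.imwrite("pics/e.png",im)
for n,fr in(("side",f),("top",g)):
  for l in("sample_press","amber_bottle","beaker","vial"):
    for r in place_of(l,fr)[:1]: print(n,l,np.array(r["location"]),round(r["conf"],2))
E
```

```text
7.2 [357.4 107.  278.1] [-0.6  1.1  0.5]
side sample_press [510.8 107.5 145.1] 0.92
side amber_bottle [482.5 -59.4  -0.3] 0.65
side beaker [447.6 425.9  -5. ] 0.51
top sample_press [506.5 108.4 148.4] 0.78
top amber_bottle [483.  -48.6   1.2] 0.68
top beaker [438.5 426.6  -0.1] 0.73
top vial [590.  149.2  98.9] 0.47
```

View pics/e.png

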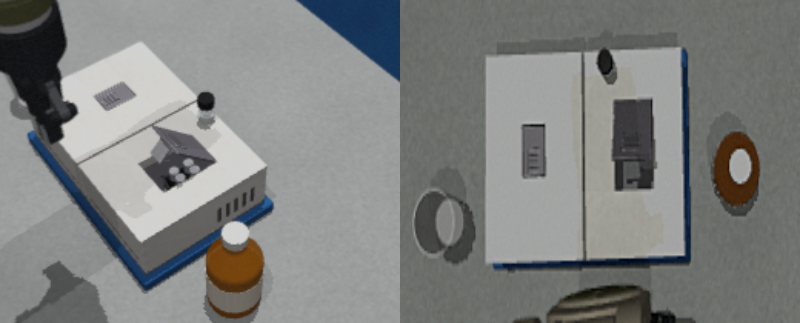

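The hatch is still open 1.2 s later, with the pad at z of about 147 mm, which matches 0.8 rad. The fuse hatch is flat, the bottle, beaker and vial are where they were, and the gripper is clear.

```bash
python3 -c "
from rig import robot
print(robot.job_done())"
```

```text
the job is handed in; nothing more can be done
None
```

The sample port is open and the job was handed in at about 7.2 s of the 32 s allowed. I pressed the ribbed pad on the larger hatch (right-hand module) once with shut fingertips. About 4.8 mm in, the force jumped from about 4 N to 9 N with no further travel, which is the hard stop. I then drew the finger quickly up and back towards the robot.

**Hatch:** it popped up and was still open when I looked again about 1.3 s later. The pad was at a height of 145 mm in the side view and 148 mm in the top view, which fits the fully open angle of 0.8 rad.

**Everything else:** the fuse hatch looked shut in both views. The bottle, beaker and vial were where they started, to within the networks' accuracy. The wrist force was near zero and the gripper was clear.

**Gaps and disagreements in the checks:**
- The side-view network did not report the vial in the last check, but it is plainly standing in that picture and the top view located it.
- The two views place the bottle and the beaker about 10 mm apart from each other, and did so before the press as well.

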